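Fit the change gear on a lathe's cam-drive gearbox

ROBOT

A 6-joint arm with a two-finger parallel gripper is mounted at the origin on the work surface. World frame = base frame: x ahead of the robot, y to its left, z up, the work surface at z = 0. Lengths are in m, angles in rad, forces in N, time in s.
With the tool pointing down it reaches from about 0.25 to 0.8 m from the base axis. Payload 3.9 kg.
Tool frame: the origin (TCP) lies at the very end of the fingers, on their centre line; the grasp point (between the pads) lies 19 mm behind it; z points along the fingers, y is the direction in which the jaws open and shut (so a half turn about z gives the same grasp; the last joint's range is limited). The gripper opens to 85 mm and grips with 20 to 120 N. Pads are 22 mm wide; open, the fingers measure 114 mm over their backs; the gripper's body (76 mm by 85 mm) begins 54 mm behind the grasp point. The pads swing forward as they close: fully open they stand 13 mm farther back than shut.
Start: joints at [-1.272, 0.26, -0.138, 1.173, 0, 1.571], TCP at [0.155, -0.502, 0.231] pointing down, gripper open.
Joint ranges: [-2.78, 2.78], [-0.83, 1.72], [-1.28, 1.37], [-1.9, 2.12], [-1.57, 1.48], [-3.14, 3.14]. Speed limits (rad/s): [2.57, 2.57, 3.14, 3.14, 3.14, 3.14].

INTERFACE

Orientations are given as a unit quaternion [x, y, z, w].
In Python, from cell import manip gives the robot as it stands.
- The arm moves only by the shell command python3 -m pendant 'ROWS' [FORCE]. ROWS is JSON, a list of rows, each a list of 3 entries, a list of its own where there are three numbers: the shift along the tool's x, y, z in mm, then the turn, a rotation vector about the tool's x, y, z in degrees, then the closure, from 0 (fully open) to 1 (shut). In form: [[[dx, dy, dz], [rx, ry, rz], claw], ...]. A call has 1 to 12 rows; each row shifts and turns the commanded pose from where the row before left it, along the tool's axes as they then stand; what a row does not reach is not made up. A row lasts 1/12 s, in which the tool goes at most 41.7 mm and 7.16 degrees, less where a joint would pass 70% of its speed; a pose out of reach is approached as far as the arm can. A call with a gripper value outside its range is refused whole. The fingers move at their own pace and stop on an object; FORCE is the grip in N (left out, the last holds). Time passes only in rows, so rows that do not move let the fingers close. It gives the time, the measured TCP pose, the force and the opening at its end, in the units of the state.
- manip.sense(): the state, without advancing time (a new reading comes with each control period).
- manip.snapshot(name): name is "side" or "top" or "wrist"; returns (picture, depth): 420x560x3 uint8, red, green, blue; 420x560 float32, m along the optical axis (not along the pixel's ray), 0 where there is no reading.
- manip.camera_info(name): a dict with "intrinsics" (3x3 intrinsics, pixels), "position" and "attitude" of the camera in the world; the wrist camera has in their place "hand_eye" (4x4, takes a point from camera to tool coordinates, whose origin is the TCP and whose axes are the flange's). Camera axes: x right, y down, z forward; pixel columns grow to the right and rows downward; lengths in m; the calibration is good to about 2 mm. A picture is of the moment at which its call begins: read the wrist's pose just before it. camera_info takes no time and is no camera call.
- manip.sign_off(): hands the job in, once; it reports no verdict.
Trained networks look in the newest picture that a camera, given by its name, has taken for a name from the list of things; names that differ only in an ending like _2 or _b are one class to them, and where a whole thing is asked for, a point or a joint stands for the part that bears it (a point fixed in the world has none). Each returns a list of dicts, best first, with "confidence" (0 to 1); they miss things now and then, are a little off and sometimes report something else, mostly with a low value. They report only what shows in the picture. A call takes as long as a camera call. They do not tell look-alikes from the thing itself.
- manip.outline_of(camera, query): "region" (420x560 bool, what is visible of it) and "uv" ([column, row] in pixels, amid what is visible of it).
The state is a dict: "t": time; "q": joint angles; "qd": joint speeds; "tau": joint torques, N m; "position": TCP position; "tool_rot": TCP orientation; "force": force on the tool from outside, world axes, zero at the start; "ft_torque": the same for the moment, N m; "opening": finger opening in m.
Only numpy, scipy, OpenCV 4.12 (cv2) and the standard library are available. Lean on these libraries where they do the work, as an engineer would, in place of code of your own. Each camera call takes 0.05 s, during which the arm holds its last target. There are 200 camera calls.

TASK

Set up the change gear on the lathe's gearbox: slip the taller of the two spacer collars over the stud, then lower the larger of the two gears onto it, feeling the teeth into mesh with the pinion until it sits fully down on the collar, and last press the knurled cap onto the stud's end until it snaps flush against the gear's hub. The teeth chip easily: touch down softly on the pinion and turn the gear to find the gap, never drop it or force it down. Leave the other parts and tools where they lie.

Things in the scene. Friction and masses are not known exactly. Their poses are not given: they have to be found in the camera images.
- gearbox: cast gearbox bolted to the bench, pale grey-green, 230 x 190 x 60 mm, upright. Origin: centre of its underside; z up; x points from the stud to the pinion. Above its 60 mm top stand the stud, the pinion and screw heads up to 9 mm high near its edges. The pinion's teeth come within 34 mm of the stud's axis, so below the pinion's top fingers fit only to both sides along the gearbox's y
- stud_seat (a point): centre of the steel seat (44 mm across, 64 mm above the bench, 36 mm from the gearbox's origin along -x) at the foot of the upright stud; axes as the gearbox. The stud does not move; it is 20 mm across and ends in a shoulder, bevelled 1.5 mm, 62 mm above the seat
- stud_tip (a point): top of the stud's 12 mm neck (tip bevelled to 8 mm), 86 mm above the seat and 24 mm above the shoulder; axes as the gearbox. In the neck, 8.5 mm below the tip, three spring balls stand out to 17 mm across and yield inwards
- pinion_axis (a point): centre of the pinion's flat top face, 39 mm above the stud's seat, 65 mm from the stud's axis along the gearbox's x; axes as the gearbox: it does NOT turn with the pinion. Pinion: 14 teeth, 63 mm over the teeth, 15 mm thick, underside 24 mm above the seat, nothing above its top. It stands at any angle, which is not reported, and the drive behind it holds it fast (0.5 N m)
- spacer_tall: the taller spacer collar: plain steel ring, 40 mm outside, 21.2 mm bore, 24 mm high, 0.16 kg, edges bevelled 1.5 mm, the same either way up. Origin: centre of its underside; z is its axis, up. Lies flat on the bench
- gear_large: larger steel gear, 0.5 to 0.7 kg: 18 teeth (20 degrees apart), 79 mm over the teeth, toothed disc 16 mm thick, plain round hub on top 40 mm across, 26 mm high (42 mm in all), bore 21.2 mm, lower mouth bevelled. Origin: centre of its underside; z up; a tooth along its x. Lies hub up. It meets the pinion's top 15 mm above its final place; with teeth over gaps (about 3 degrees of play) it slides down
- cap: knurled steel cap, 40 mm across, 34 mm high, flat closed top, 0.18 kg. Origin: centre of its underside, the mouth; z up. Stands mouth down. The mouth tapers from 18 to 14 mm over 4 mm and widens again inside; 25 mm deep. The spring balls stop it some 10 mm above its final place; it takes about 8 to 15 N downwards to snap over them, then it rests on the gear's hub
- spacer_thin: the other spacer collar, not wanted: 40 mm outside, 12 mm high. Origin: centre of its underside
- gear_small: the other gear, not wanted: 12 teeth, 55 mm over the teeth, 16 mm thick with a 32 mm hub, 34 mm high in all. Origin: centre of its underside
- wrench: open-ended wrench, 190 mm long, lying along its x at the back of the bench. Leave alone
- caliper: steel caliper, 200 mm long along its x, lying near the robot. Leave alone
Mind the look-alikes: they are no part of the job. What is shaped like the spacer_tall but turquoise is not meant. Leave any red look-alike of the cap alone.

How it is judged:
On the way, in this order (a step that is already met when the one before it is completed fails the run):
1. the tall collar lies home on the stud's seat (horizontal distance between spacer_tall and stud_seat below 0.003 m and z of spacer_tall in the frame of stud_seat between -0.002 and 0.002 m and angle between spacer_tall's own z axis and vertical below 0.06 rad), for 0.2 s.
2. the large gear is in mesh with the pinion, fully down on the collar (all of step 1 and horizontal distance between gear_large and stud_seat below 0.003 m and z of gear_large in the frame of stud_seat between 0.022 and 0.026 m and angle between gear_large's own z axis and vertical below 0.06 rad), for 0.2 s.
3. the cap has snapped on and sits on the gear's hub (all of step 2 and horizontal distance between cap and stud_seat below 0.003 m and z of cap in the frame of stud_seat between 0.064 and 0.068 m and angle between cap's own z axis and vertical below 0.06 rad), for 0.2 s.
At the end, for the whole second after the job is handed in: The tall collar rests on the stud's seat, the large gear on the collar in mesh with the pinion, the cap snapped on and resting on the gear's hub; each upright (within 0.06 rad), centred on the stud within 3 mm, within 2 mm of its final height (undersides 0, 24 and 66 mm above the seat), and at rest (all of step 3 and linear speed of each of spacer_tall, gear_large, cap below 0.02 m/s); the robot touches nothing.
It fails at once if the gear is forced or dropped: more than 45 N between the gear and the gearbox with its stud and pinion (contact force between gear_large and gearbox above 45 N).
It fails at once if another part or tool is shoved more than 30 mm from its place (distance of any of spacer_thin, gear_small, wrench, caliper from where it was at the start of the episode above 0.03 m).
It also fails if it takes over 72 s, if anything falls off the work surface, if the arm or the gripper's body presses on something with over 40 N, if the wrist force passes 120 N, or if a joint passes its speed limit or range.

## Working session

There is one attempt and no reset: what is moved stays moved. The work goes in short steps, Python scripts to look and compute and a shell command to move; the robot and the scene stay as the last step left them, time stands still between calls to the robot, and variables do not carry over. Pictures are saved under pics/ and viewed, about 8 in all and at most 12, crops included, and the job is handed in when it is done.

```bash
ls; mkdir -p pics
cat > h.py <<'E'
import numpy as np, cv2
from cell import manip
from scipy.spatial.transform import Rotation as R
def cam(name):
    c=manip.camera_info(name); K=np.array(c["intrinsics"])
    if "hand_eye" in c:
        s=manip.sense(); T=np.eye(4); T[:3,:3]=R.from_quat(s["tool_rot"]).as_matrix(); T[:3,3]=s["position"]
        return K,T@np.array(c["hand_eye"])
    T=np.eye(4); a=np.array(c["attitude"]); T[:3,:3]=R.from_quat(a).as_matrix() if a.size==4 else a; T[:3,3]=c["position"]
    return K,T
def cloud(name):
    K,T=cam(name); p,d=manip.snapshot(name)
    v,u=np.mgrid[:420,:560]
    P=np.stack([(u-K[0,2])/K[0,0]*d,(v-K[1,2])/K[1,1]*d,d],-1)@T[:3,:3].T+T[:3,3]
    P[d==0]=np.nan
    return p,d,P
def save(n,p,s=1): cv2.imwrite('pics/'+n,cv2.resize(p[...,::-1],None,fx=s,fy=s,interpolation=cv2.INTER_CUBIC))
E
python3 - <<'E'
from h import *
for n in ("top","side"):
    p,d,P=cloud(n); save(n+'1.png',p); np.savez('/tmp/'+n,p=p,P=P)
    print(n,manip.camera_info(n))
    for q in ["gearbox","spacer_tall","gear_large","cap","gear_small","spacer_thin"]:
        for r in manip.outline_of(n,q)[:4]:
            X=P[r["region"]]; X=X[~np.isnan(X[:,0])]
            top=np.percentile(X[:,2],95); Y=X[X[:,2]>top-.006]
            print(n,q,round(r["confidence"],2),np.round(r["uv"]),len(X),'ztop',round(top,3),'ctr',np.round((Y.min(0)+Y.max(0))/2,3)[:2],'ext',np.round(np.ptp(Y,axis=0),3)[:2])
print(manip.sense())
E
```

```text
pics
top {'intrinsics': array([[509.94128338,   0.        , 279.46409925],
       [  0.        , 509.94128338, 210.92300235],
       [  0.        ,   0.        ,   1.        ]]), 'position': array([0.4553259, 0.0122604, 1.6245879]), 'attitude': array([-0.69746768,  0.71548627, -0.02607816,  0.03062937])}
top gearbox 0.59 [225. 228.] 4523 ztop 0.102 ctr [0.546 0.202] ext [0.103 0.061]
top spacer_tall 0.72 [225. 225.] 4346 ztop 0.102 ctr [0.546 0.202] ext [0.103 0.061]
top spacer_tall 0.55 [305. 212.] 122 ztop 0.028 ctr [ 0.579 -0.067] ext [0.038 0.035]
top spacer_tall 0.5 [330. 230.] 72 ztop 0.03 ctr [ 0.534 -0.146] ext [0.035 0.032]
top gear_large 0.62 [370. 263.] 430 ztop 0.044 ctr [ 0.426 -0.26 ] ext [0.037 0.038]
top cap 0.59 [225. 227.] 4326 ztop 0.102 ctr [0.546 0.202] ext [0.103 0.061]
top cap 0.53 [356. 190.] 136 ztop 0.041 ctr [ 0.638 -0.222] ext [0.035 0.035]
top gear_small 0.52 [307. 253.] 177 ztop 0.037 ctr [ 0.448 -0.066] ext [0.028 0.028]
top spacer_thin 0.58 [392. 208.] 126 ztop 0.017 ctr [ 0.591 -0.342] ext [0.038 0.039]
top spacer_thin 0.22 [371. 260.] 400 ztop 0.044 
[... 897 characters left out ...]
 [ 0.587 -0.342] ext [0.036 0.037]
{'t': 0.7, 'q': array([-1.27199632e+00,  2.59942794e-01, -1.38072278e-01,  1.17270726e+00,
        6.24784737e-06,  1.57080860e+00]), 'qd': array([ 0.00052133, -0.00093246,  0.00052428,  0.00105179,  0.00217206,
       -0.0006096 ]), 'tau': array([-6.45240871e-04, -4.05474401e+01,  2.54187423e+01,  8.21619033e-04,
        3.35208460e-05, -1.18642483e-06]), 'position': array([ 0.15454851, -0.50173838,  0.23134486]), 'tool_rot': array([9.88861475e-01, 1.48838780e-01, 8.59596790e-06, 3.61185698e-05]), 'force': array([-0.16835754,  0.05112839,  0.00339739]), 'ft_torque': array([ 3.84367812e-02, -2.54536983e-02,  5.33796693e-06]), 'opening': 0.08546200553185425}
```

Run:
```python
from h import *
a=np.load('/tmp/top.npz')['p']; b=np.load('/tmp/side.npz')['p']
A=cv2.resize(a[150:300,170:420],(800,480),interpolation=cv2.INTER_CUBIC)
save('c1.png',A); B=cv2.resize(b[150:370,180:380],(660,600)*1 if 0 else (545,600),interpolation=cv2.INTER_CUBIC); save('c2.png',B)
```

```text
(no output)
```

View pics/c1.png

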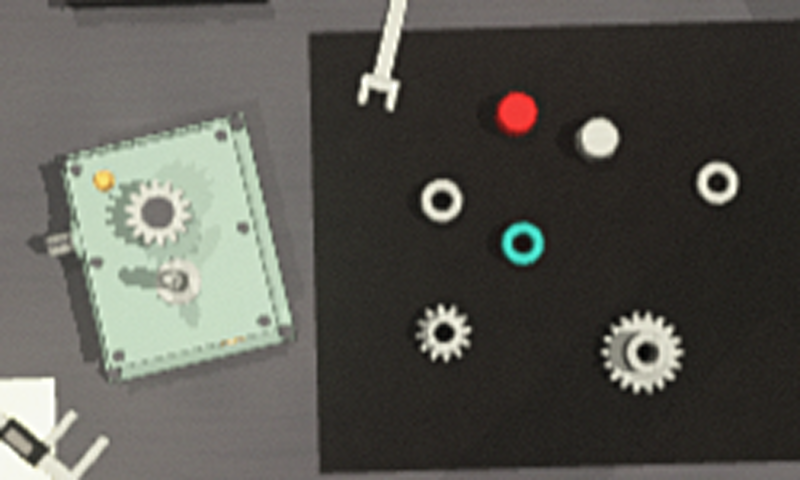

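View pics/c2.png

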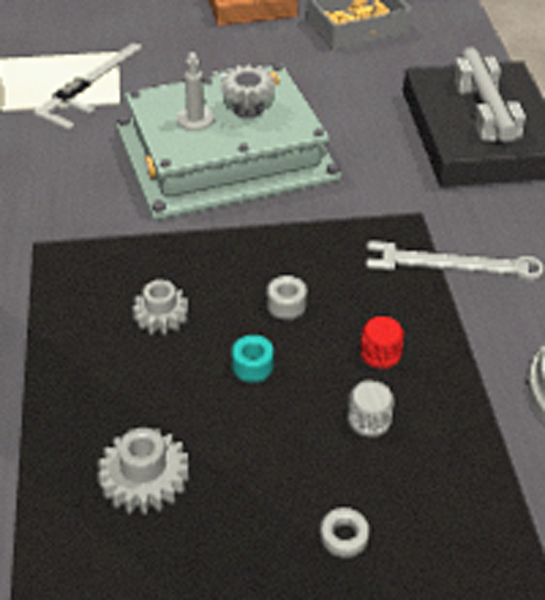

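Candidates, in c1 pixels:
- **Collars:** steel ring (440,200), top about 26 mm, is the tall collar. Turquoise (522,243) is the decoy, and steel ring (717,183), top about 14 mm, is the thin one.
- **Caps:** white (598,138) is the cap. Red (517,113) is the decoy.
- **Gears:** (643,352) with 18 teeth is the large one. (443,332) is the small one.
- **Gearbox:** stud at about (178,282), pinion at (157,212).

Next I'll get the gearbox geometry.

Run:
```python
from h import *
for n in("top","side"):
    P=np.load(f'/tmp/{n}.npz')['P']; z=P[...,2]
    box=(P[...,0]>.35)&(P[...,0]<.72)&(P[...,1]>.07)&(P[...,1]<.33)
    m=box&(z>.095)&(z<.110); X=P[m][:,:2]
    # split pinion / stud
    s=P[box&(z>.115)]; print(n,'stud',len(s),np.round(np.median(s,axis=0),4),np.round(s.max(0),3)); st=np.median(s,axis=0)[:2]
    X=X[np.linalg.norm(X-st,axis=1)>.025]; c,r=cv2.minEnclosingCircle(X.astype(np.float32)); print('pinion',np.round(c,4),r,len(X))
    v=np.array(c)-st; print('dist',np.linalg.norm(v),'yaw',np.degrees(np.arctan2(v[1],v[0])))
    m=box&(z>.052)&(z<.066); rect=cv2.minAreaRect(P[m][:,:2].astype(np.float32)); print('top rect',rect)
print(manip.camera_info("wrist"))
```

```text
top stud 39 [0.5034 0.1857 0.1426] [0.512 0.197 0.16 ]
pinion [0.5679 0.2022] 0.03173650801181793 266
dist 0.06660574465394724 yaw 14.266573743058357
top rect ((0.5376929044723511, 0.20752738416194916), (0.20431651175022125, 0.1877724975347519), 12.066068649291992)
side stud 59 [0.5018 0.1855 0.1283] [0.512 0.194 0.151]
pinion [0.5641 0.2022] 0.03250839561223984 188
dist 0.06455455677384958 yaw 15.014915538186605
top rect ((0.5361341834068298, 0.2010589838027954), (0.20447690784931183, 0.17797496914863586), 11.452046394348145)
{'intrinsics': array([[356.47479437,   0.        , 280.1308741 ],
       [  0.        , 356.47479437, 209.02305023],
       [  0.        ,   0.        ,   1.        ]]), 'hand_eye': array([[-4.97491018e-04, -9.61274251e-01, -2.75593119e-01,
         7.16791985e-02],
       [ 9.99999765e-01, -6.08064881e-04,  3.15777884e-04,
         3.60174841e-04],
       [-4.71127647e-04, -2.75592897e-01,  9.61274328e-01,
        -1.42909395e-01],
       [ 0.00000000e+00,  0.00000000e+00,  0.00000000e+00,
         1.00000000e+00]])}
```

```bash
cat >> h.py <<'E'
def to(x,y,z,yaw=None):
    s=manip.sense(); M=R.from_quat(s["tool_rot"]).as_matrix(); cy=np.degrees(np.arctan2(M[1,0],M[0,0]))
    if yaw is None: yaw=cy
    rz=cy-yaw; a=np.radians(yaw); N=np.array([[np.cos(a),np.sin(a),0],[np.sin(a),-np.cos(a),0],[0,0,-1]]).T
    N=np.column_stack([[np.cos(a),np.sin(a),0],[np.sin(a),-np.cos(a),0],[0,0,-1]])
    d=(np.array([x,y,z])-s["position"])*1000
    print('t',round(s['t'],2),'yaw',round(cy,2),'tilt',np.round(M[:2,2],4),'turn rz',round(rz,2),'then shift',np.round(N.T@d,1),'len',round(np.linalg.norm(d)),'F',np.round(s['force'],1),'pos',np.round(s['position'],4))
def ring(P,ctr,zlo,zhi,r):
    m=(np.hypot(P[...,0]-ctr[0],P[...,1]-ctr[1])<r)&(P[...,2]>zlo)&(P[...,2]<zhi)
    X=P[m]; c,rad=cv2.minEnclosingCircle(X[:,:2].astype(np.float32)); print('circle',np.round(c,4),'r',round(rad,4),'n',len(X),'zmed',np.round(np.median(X[:,2]),4)); return np.array(c)
E
python3 -c "
from h import *
to(.579,-.067,.17,14)"
```

```text
t 0.7 yaw 17.12 tilt [ 0.     -0.0001] turn rz 3.12 then shift [ 517.  -319.1   61.3] len 611 F [-0.2  0.1  0. ] pos [ 0.1545 -0.5017  0.2313]
```

```bash
python3 -m pendant '[[[0,0,0],[0,0,3.1],0],[[32,-20,2],[0,0,0],0],[[32,-20,2],[0,0,0],0],[[32,-20,2],[0,0,0],0],[[32,-20,2],[0,0,0],0],[[32,-20,2],[0,0,0],0],[[32,-20,2],[0,0,0],0],[[32,-20,2],[0,0,0],0],[[32,-20,2],[0,0,0],0],[[32,-20,2],[0,0,0],0],[[32,-20,2],[0,0,0],0],[[32,-20,2],[0,0,0],0]]' 40 && python3 -m pendant '[[[33,-20,8],[0,0,0],0],[[33,-20,8],[0,0,0],0],[[33,-20,8],[0,0,0],0],[[33,-20,8],[0,0,0],0],[[33,-19,7],[0,0,0],0],[[0,0,0],[0,0,0],0],[[0,0,0],[0,0,0],0]]'
python3 - <<'E'
from h import *
p,d,P=cloud("wrist"); save('w1.png',p); np.savez('/tmp/w1',p=p,P=P)
c=ring(P,(.579,-.067),.018,.035,.03)
to(*c,.17,14)
E
```

```text
t: 1.7
position: [0.4439, -0.2015, 0.2095]
tool_rot: [0.993, 0.122, 0.0, 0.0]
force: [-0.1, -0.9, -0.3]
opening: 0.0854
t: 2.28
position: [0.5797, -0.0654, 0.1693]
tool_rot: [0.992, 0.124, -0.001, -0.0]
force: [-0.8, -1.1, 0.3]
opening: 0.0851
circle [ 0.5771 -0.068 ] r 0.0202 n 1324 zmed 0.0242
t 2.33 yaw 14.11 tilt [-0.0015 -0.0003] turn rz 0.11 then shift [-1.9  1.  -0.2] len 2 F [-0.3  0.5 -0.5] pos [ 0.5787 -0.0665  0.1698]
```

View pics/w1.png

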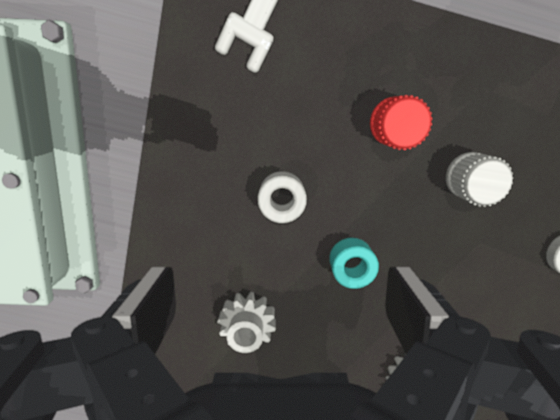

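```bash
python3 -m pendant '[[[-1.9,1,9],[0,0,0.1],0],[[0,0,25],[0,0,0],0],[[0,0,30],[0,0,0],0],[[0,0,30],[0,0,0],0],[[0,0,30],[0,0,0],0],[[0,0,20],[0,0,0],0.2],[[0,0,10],[0,0,0],0.3],[[0,0,5],[0,0,0],0.4],[[0,0,0],[0,0,0],0.4],[[0,0,0],[0,0,0],0.4]]' 40
python3 -c "
from h import *
to(.5771,-.068,.011,14)"
```

```text
t: 3.17
position: [0.5779, -0.0691, 0.0124]
tool_rot: [0.993, 0.121, 0.001, 0.0]
force: [-0.1, -0.6, 0.7]
opening: 0.0515
t 3.17 yaw 13.87 tilt [ 0.0018 -0.0003] turn rz -0.13 then shift [-0.5 -1.3  1.4] len 2 F [-0.1 -0.6  0.7] pos [ 0.5779 -0.0691  0.0124]
```

```bash
python3 -m pendant '[[[0,0,0],[0,0,0],0.7],[[0,0,0],[0,0,0],1],[[0,0,0],[0,0,0],1],[[0,0,0],[0,0,0],1],[[0,0,0],[0,0,0],1],[[0,0,0],[0,0,0],1]]' 50
python3 -c "
from h import *
to(.5771,-.068,.011,14)"
python3 -m pendant '[[[0,0,-5],[0,0,0],1],[[0,0,-20],[0,0,0],1],[[0,0,-35],[0,0,0],1],[[0,0,-35],[0,0,0],1],[[0,0,-35],[0,0,0],1],[[0,0,-30],[0,0,0],1],[[0,0,-10],[0,0,0],1],[[0,0,0],[0,0,0],1],[[0,0,0],[0,0,0],1]]'
python3 - <<'E'
from h import *
p,d,P=cloud("wrist"); save('w2.png',p); np.savez('/tmp/w2',p=p,P=P)
to(.5034,.1857,.25,14)
# held collar in tool coords
s=manip.sense(); M=R.from_quat(s["tool_rot"]).as_matrix(); Q=(P-s["position"])@M
m=(abs(Q[...,1])<.0195)&(Q[...,0]>-.03)&(Q[...,0]<.03)&(Q[...,2]>-.03)&(Q[...,2]<.02)
X=Q[m]; print(len(X),np.round(np.percentile(X,[2,50,98],axis=0),4))
E
```

```text
t: 3.67
position: [0.5786, -0.0686, 0.0135]
tool_rot: [0.993, 0.121, 0.002, 0.001]
force: [-1.6, 0.0, 6.6]
opening: 0.0373
t 3.67 yaw 13.93 tilt [ 0.0032 -0.0006] turn rz -0.07 then shift [-1.3 -1.   2.5] len 3 F [-1.6  0.   6.6] pos [ 0.5786 -0.0686  0.0135]
t: 4.42
position: [0.5772, -0.0683, 0.1811]
tool_rot: [0.993, 0.121, 0.0, 0.0]
force: [-1.0, -0.8, -1.7]
opening: 0.0374
t 4.47 yaw 13.92 tilt [-0.0024  0.0003] turn rz -0.08 then shift [  -9.2 -264.   -70.2] len 273 F [ 0.1  0.1 -3.1] pos [ 0.5762 -0.0683  0.1798]
7858 [[-0.017  -0.0181 -0.0266]
 [ 0.003   0.0001 -0.0116]
 [ 0.0195  0.0194  0.0087]]
```

View pics/w2.png

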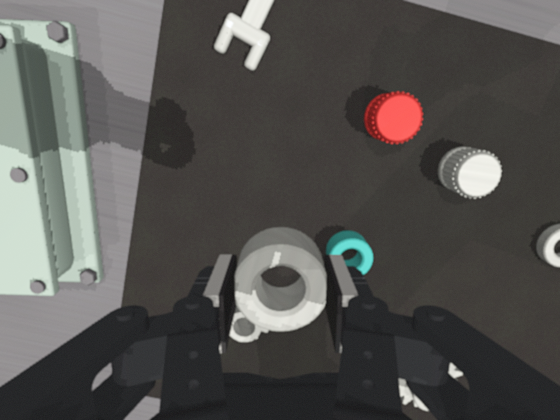

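Run:
```python
from h import *
to(.445,.171,.25,14)
f=np.load('/tmp/w2.npz'); P=f['P']; s=manip.sense(); M=R.from_quat(s["tool_rot"]).as_matrix(); Q=(P-s["position"])@M
r=np.hypot(Q[...,0]-.002,Q[...,1]); m=(r<.0205)&(Q[...,2]>-.016)&(Q[...,2]<-.007)&(abs(Q[...,1])<.0185)
X=Q[m]; A=np.c_[X[:,:2],np.ones(len(X))]; k=np.linalg.lstsq(A,X[:,2],rcond=None)[0]; print('plane',k, len(X))
# bore: fit circle to front arc
Y=X[abs(A@k-X[:,2])<.0015]; c,rad=cv2.minEnclosingCircle(Y[:,:2].astype(np.float32)); print('outer',c,rad,Y.min(0),Y.max(0))
```

```text
t 4.47 yaw 13.92 tilt [-0.0024  0.0003] turn rz -0.08 then shift [ -69.5 -263.9  -70.2] len 282 F [ 0.1  0.1 -3.1] pos [ 0.5762 -0.0683  0.1798]
plane [ 0.00988799  0.00255851 -0.01171579] 4941
outer (0.0010609333403408527, -0.000406886450946331) 0.02040771208703518 [-0.01840673 -0.01814228 -0.01334434] [ 0.01996287  0.01848226 -0.01001901]
```

```bash
python3 -m pendant '[[[-16,-26,-12],[0,0,0],1],[[-16,-32,-12],[0,0,0],1],[[-16,-32,-12],[0,0,0],1],[[-16,-32,-12],[0,0,0],1],[[-3,-36,-12],[0,0,0],1],[[0,-36,-8],[0,0,0],1],[[0,-36,-2],[0,0,0],1],[[0,-20,0],[0,0,0],1],[[0,-14,0],[0,0,0],1],[[0,0,0],[0,0,0],1],[[0,0,0],[0,0,0],1],[[0,0,0],[0,0,0],1]]'
python3 - <<'E'
from h import *
p,d,P=cloud("wrist"); save('w3.png',p); np.savez('/tmp/w3',p=p,P=P)
to(.5034,.1857,.25,14)
for zl,zh,rr in((.122,.13,.02),(.140,.155,.02)): c=ring(P,(.503,.186),zl,zh,rr)
cp=ring(P,(.566,.202),.099,.107,.037); v=cp-c; print(np.hypot(*v),np.degrees(np.arctan2(v[1],v[0])))
c=ring(P,(.503,.186),.0615,.067,.026)
E
```

```text
t: 5.47
position: [0.4561, 0.1405, 0.2509]
tool_rot: [0.99, 0.141, -0.003, -0.013]
force: [0.4, 0.2, -1.2]
opening: 0.0374
t 5.52 yaw 16.18 tilt [-0.0087  0.0244] turn rz 2.18 then shift [ 56.7 -32.4   1.1] len 65 F [-0.1 -0.2 -1.3] pos [0.4562 0.1406 0.2511]
circle [0.5028 0.1881] r 0.0101 n 234 zmed 0.1258
circle [0.5029 0.188 ] r 0.0085 n 381 zmed 0.1483
circle [0.5665 0.2016] r 0.0316 n 4562 zmed 0.1035
0.06508208264254792 12.073626986847223
circle [0.5031 0.186 ] r 0.0259 n 1194 zmed 0.0644
```

View pics/w3.png

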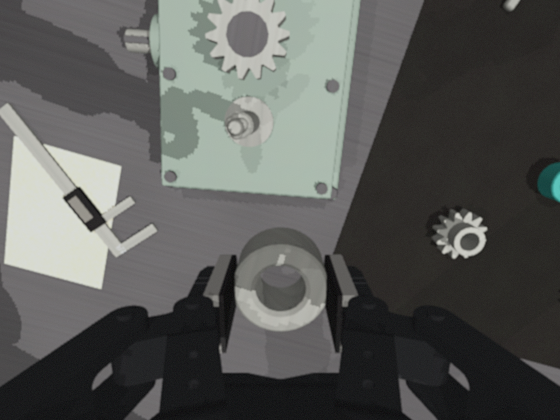

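Run:
```python
from h import *
s=manip.sense(); print(np.round(s['q'],3), np.round(s['qd'],3))
to(.445,.171,.25,14)
```

```text
[ 0.282  0.171 -0.203  1.198  0.026  3.141] [ 0.    -0.004  0.008 -0.     0.002 -0.001]
t 5.52 yaw 16.18 tilt [-0.0087  0.0244] turn rz 2.18 then shift [ -3.5 -32.3   1.1] len 32 F [-0.1 -0.2 -1.3] pos [0.4562 0.1406 0.2511]
```

```bash
python3 -m pendant '[[[0,0,0],[0,0,-7],1],[[0,0,0],[0,0,-7],1],[[0,0,0],[0,0,-7],1],[[0,0,0],[0,0,-7],1],[[0,0,0],[0,0,-7],1],[[0,0,0],[0,0,-7],1],[[0,0,0],[0,0,-7],1],[[0,0,0],[0,0,-7],1],[[0,0,0],[0,0,-7],1],[[0,0,0],[0,0,-7],1],[[0,0,0],[0,0,-7],1],[[0,0,0],[0,0,-7],1]]' && python3 -m pendant '[[[0,0,0],[0,0,-7],1],[[0,0,0],[0,0,-7],1],[[0,0,0],[0,0,-7],1],[[0,0,0],[0,0,-7],1],[[0,0,0],[0,0,-7],1],[[0,0,0],[0,0,-7],1],[[0,0,0],[0,0,-7],1],[[0,0,0],[0,0,-7],1],[[0,0,0],[0,0,-7],1],[[0,0,0],[0,0,-7],1],[[0,0,0],[0,0,0],1],[[0,0,0],[0,0,0],1]]'
cat >> h.py <<'E'
def fix(x,y,z,yaw):
    "rotation vector (tool axes, deg) to point down at yaw, then shift in target axes"
    s=manip.sense(); M=R.from_quat(s["tool_rot"]); a=np.radians(yaw)
    N=np.column_stack([[np.cos(a),np.sin(a),0],[np.sin(a),-np.cos(a),0],[0,0,-1]])
    print('t',round(s['t'],2),'pos',np.round(s['position'],4),'rotvec',np.round((M.inv()*R.from_matrix(N)).as_rotvec(degrees=True),2),'then shift',np.round(N.T@((np.array([x,y,z])-s['position'])*1000),1),'F',np.round(s['force'],1))
E
python3 -c "
from h import *
fix(.503,.187,.21,192); print(manip.sense()['q'])"
```

```text
t: 6.52
position: [0.4565, 0.1407, 0.2516]
tool_rot: [0.639, 0.769, 0.007, -0.011]
force: [1.5, 0.6, -1.4]
opening: 0.0376
t: 7.52
position: [0.4564, 0.141, 0.2517]
tool_rot: [0.087, 0.996, 0.012, -0.005]
force: [0.5, -0.2, -1.3]
opening: 0.0375
t 7.52 pos [0.4564 0.141  0.2517] rotvec [  1.45  -0.42 -21.96] then shift [-55.2  35.3  41.7] F [ 0.5 -0.2 -1.3]
[ 0.28208504  0.17071291 -0.2024925   1.19798822  0.02610456  0.45588995]
```

```bash
python3 -m pendant '[[[0,0,0],[0.36,-0.1,-5.5],1],[[0,0,0],[0.36,-0.1,-5.5],1],[[0,0,0],[0.36,-0.1,-5.5],1],[[0,0,0],[0.36,-0.1,-5.5],1],[[-29,9,0],[0,0,0],1],[[-29,9,0],[0,0,0],1],[[-29,9,0],[0,0,0],1],[[-28,8,0],[0,0,0],1],[[0,0,0],[0,0,0],1],[[0,0,0],[0,0,0],1],[[0,0,0],[0,0,0],1]]'
cat >> h.py <<'E'
def toolpts(P):
    s=manip.sense(); M=R.from_quat(s["tool_rot"]).as_matrix(); return (P-s["position"])@M
E
python3 - <<'E'
from h import *
p,d,P=cloud("wrist"); save('w4.png',p); np.savez('/tmp/w4',p=p,P=P)
c1=ring(P,(.503,.186),.122,.13,.02); c=ring(P,(.503,.186),.142,.155,.02)
cp=ring(P,(.566,.202),.099,.107,.037); v=cp-c; print(np.hypot(*v),np.degrees(np.arctan2(v[1],v[0])))
ring(P,(.503,.186),.0615,.067,.026)
Q=toolpts(P); r=np.hypot(Q[...,0]-.001,Q[...,1]); m=(r<.0215)&(Q[...,2]>-.016)&(Q[...,2]<-.007)&(abs(Q[...,1])<.0185)
X=Q[m]; A=np.c_[X[:,:2],np.ones(len(X))]; k=np.linalg.lstsq(A,X[:,2],rcond=None)[0]; Y=X[abs(A@k-X[:,2])<.0015]
print('plane',k,'held',cv2.minEnclosingCircle(Y[:,:2].astype(np.float32)),Y.min(0),Y.max(0))
fix(.503,.187,.2,192)
E
```

```text
t: 8.43
position: [0.5606, 0.1999, 0.2513]
tool_rot: [-0.106, 0.994, -0.0, -0.001]
force: [0.4, 1.7, -1.5]
opening: 0.0376
circle [0.5032 0.1888] r 0.01 n 215 zmed 0.1255
circle [0.5031 0.1887] r 0.0084 n 372 zmed 0.1487
circle [0.5672 0.2024] r 0.0316 n 3249 zmed 0.1036
0.06562727775506634 12.08246165563277
circle [0.503 0.186] r 0.026 n 1401 zmed 0.0644
plane [ 0.0035726  -0.00137895 -0.01016052] held ((-0.0032752263359725475, 0.00021625561930704862), 0.019500719383358955) [-0.02046103 -0.01849026 -0.01172345] [ 0.01506766  0.01848925 -0.00864207]
t 8.48 pos [0.5602 0.1997 0.2516] rotvec [ 0.   -0.08  0.2 ] then shift [58.6 -0.5 51.6] F [-0.3 -0.5 -1.3]
```

View pics/w4.png

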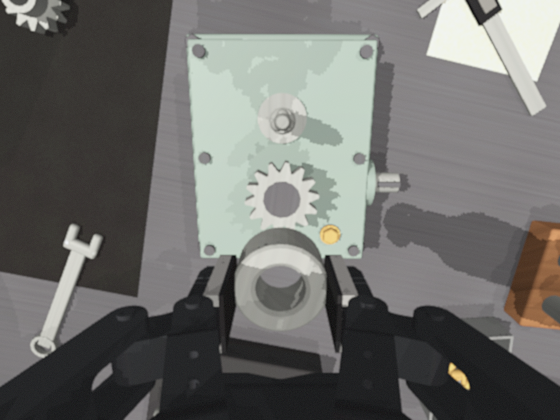

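Run:
```python
from h import *
p,d,P=cloud("wrist"); Q=toolpts(P)
for c in (276,280,284):
    print(c,[(r,*np.round(Q[r,c,[0,2]]*1000,1)) for r in range(224,340,4)])
```

```text
276 [(224, np.float64(-28.7), np.float64(148.4)), (228, np.float64(14.9), np.float64(11.6)), (232, np.float64(14.8), np.float64(6.2)), (236, np.float64(14.9), np.float64(0.9)), (240, np.float64(14.8), np.float64(-3.6)), (244, np.float64(14.8), np.float64(-8.1)), (248, np.float64(14.4), np.float64(-11.4)), (252, np.float64(11.9), np.float64(-9.3)), (256, np.float64(10.7), np.float64(-10.6)), (260, np.float64(9.0), np.float64(-10.9)), (264, np.float64(7.5), np.float64(-11.2)), (268, np.float64(-117.9), np.float64(249.4)), (272, np.float64(-123.7), np.float64(250.5)), (276, np.float64(-129.2), np.float64(250.9)), (280, np.float64(-134.7), np.float64(251.2)), (284, np.float64(-140.3), np.float64(251.5)), (288, np.float64(-15.6), np.float64(11.5)), (292, np.float64(-15.3), np.float64(7.1)), (296, np.float64(-15.9), np.float64(4.6)), (300, np.float64(-15.4), np.float64(0.2)), (304, np.float64(-15.1), np.float64(-3.8)), (308, np.float64(-14.7), np.float64(-7.7)), (312, np.float64(-16.1), np.float64(-8.5)), (316, np.float64(-17.0), np.float64(-10.1)), (320, np.float64(-18.0), np.float64(-11.
[... 2059 characters left out ...]
at64(-129.1), np.float64(250.7)), (280, np.float64(-134.3), np.float64(250.4)), (284, np.float64(-140.3), np.float64(251.6)), (288, np.float64(-15.5), np.float64(11.4)), (292, np.float64(-15.6), np.float64(7.7)), (296, np.float64(-15.0), np.float64(3.0)), (300, np.float64(-15.5), np.float64(0.4)), (304, np.float64(-14.9), np.float64(-4.1)), (308, np.float64(-15.6), np.float64(-6.2)), (312, np.float64(-15.3), np.float64(-9.7)), (316, np.float64(-17.3), np.float64(-9.6)), (320, np.float64(-18.4), np.float64(-10.9)), (324, np.float64(-21.0), np.float64(-9.9)), (328, np.float64(-22.3), np.float64(-10.8)), (332, np.float64(-207.1), np.float64(250.1)), (336, np.float64(-214.0), np.float64(251.6))]
```

Run:
```python
from h import *
K=None
c=manip.camera_info("wrist");H=np.array(c["hand_eye"])
for n,pos,q in(("w2",[.5772,-.0683,.1811],[0.993,0.121,0,0]),("w3",[.4561,.1405,.2509],[.99,.141,-.003,-.013]),("w4",[.5602,.1997,.2516],[-.106,.994,0,-.001])):
    P=np.load(f'/tmp/{n}.npz')['P']; Q=(P-pos)@R.from_quat(q).as_matrix()
    print(n,[(r,*np.round(Q[r,280,[0,2]]*1000,1)) for r in (232,240,248,256,260,296,304,316,324)])
```

```text
w2 [(232, np.float64(18.4), np.float64(6.0)), (240, np.float64(18.9), np.float64(-5.1)), (248, np.float64(17.8), np.float64(-11.2)), (256, np.float64(14.4), np.float64(-11.2)), (260, np.float64(12.5), np.float64(-10.9)), (296, np.float64(-11.9), np.float64(3.7)), (304, np.float64(-12.4), np.float64(-2.5)), (316, np.float64(-13.3), np.float64(-10.6)), (324, np.float64(-16.8), np.float64(-11.1))]
w3 [(232, np.float64(18.6), np.float64(5.6)), (240, np.float64(18.6), np.float64(-4.2)), (248, np.float64(17.9), np.float64(-11.2)), (256, np.float64(14.7), np.float64(-11.7)), (260, np.float64(13.1), np.float64(-12.0)), (296, np.float64(-11.9), np.float64(3.7)), (304, np.float64(-12.1), np.float64(-2.8)), (316, np.float64(-13.1), np.float64(-10.7)), (324, np.float64(-16.8), np.float64(-11.1))]
w4 [(232, np.float64(14.4), np.float64(6.6)), (240, np.float64(15.1), np.float64(-5.1)), (248, np.float64(13.9), np.float64(-10.8)), (256, np.float64(10.5), np.float64(-10.8)), (260, np.float64(8.1), np.float64(-9.3)), (296, np.float64(-15.9), np.float64(4.0)), (304, np.float64(-15.8), np.float64(-3.0)), (316, np.float64(-17.4), np.float64(-9.9)), (324, np.float64(-21.1), np.float64(-10.2))]
```

Run:
```python
from h import *
print(manip.camera_info("wrist")); p,d,P=cloud("wrist"); print(d[248,280],d[260,280], d[316,280]); s=manip.sense(); print(s['position'],s['tool_rot']); Q=toolpts(P); print(Q[248,280],P[248,280])
```

```text
{'intrinsics': array([[356.47479437,   0.        , 280.1308741 ],
       [  0.        , 356.47479437, 209.02305023],
       [  0.        ,   0.        ,   1.        ]]), 'hand_eye': array([[-4.97871935e-04, -9.61198025e-01, -2.75858856e-01,
         6.82091799e-02],
       [ 9.99999771e-01, -3.51977091e-04, -5.78383228e-04,
        -2.11692755e-04],
       [ 4.58844819e-04, -2.75859080e-01,  9.61197980e-01,
        -1.42911012e-01],
       [ 0.00000000e+00,  0.00000000e+00,  0.00000000e+00,
         1.00000000e+00]])}
0.14233476 0.14388458 0.15090686
[0.56017853 0.19974002 0.25213335] [-1.06564853e-01  9.94305727e-01  1.09273058e-04 -2.05266845e-04]
[ 0.01401129 -0.00037932 -0.01016848] [0.54657023 0.19639834 0.26230713]
```

```bash
python3 -c "
from h import *
fix(.4982,.1879,.180,192)"
```

```text
t 8.58 pos [0.5602 0.1997 0.2521] rotvec [ 0.01 -0.02  0.23] then shift [63.1  1.3 72.1] F [ 0.3  0.5 -1.4]
```

```bash
python3 -m pendant '[[[21,0.4,10],[0,0,0.2],1],[[21,0.5,20],[0,0,0],1],[[21,0.4,20],[0,0,0],1],[[0,0,22],[0,0,0],1],[[0,0,0],[0,0,0],1],[[0,0,0],[0,0,0],1],[[0,0,0],[0,0,0],1]]'
python3 - <<'E'
from h import *
fix(.4982,.1879,.1396,192)
p,d,P=cloud("wrist"); save('w5.png',p)
m=(np.hypot(P[...,0]-.503,P[...,1]-.1885)<.013)&(P[...,2]>.14)&(P[...,2]<.16); print(m.sum())
E
```

```text
t: 9.17
position: [0.5003, 0.1887, 0.1814]
tool_rot: [-0.105, 0.994, 0.001, 0.001]
force: [0.3, 0.8, -1.4]
opening: 0.0374
t 9.17 pos [0.5003 0.1887 0.1814] rotvec [0.04 0.16 0.08] then shift [ 2.2 -0.3 41.8] F [ 0.3  0.8 -1.4]
7
```

View pics/w5.png

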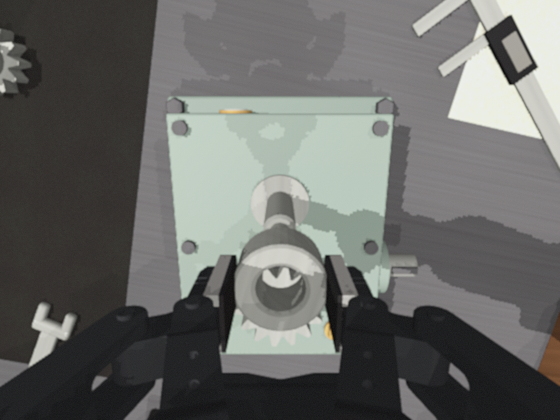

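```bash
python3 -m pendant '[[[0,0,0],[0,0,0],1],[[0,0,10],[0,0,0],1],[[0,0,12],[0,0,0],1],[[0,0,6],[0,0,0],1],[[0,0,0],[0,0,0],1],[[0,0,0],[0,0,0],1]]'
python3 - <<'E'
from h import *
fix(.4982,.1879,.1396,192)
E
```

```text
t: 9.72
position: [0.499, 0.1883, 0.1514]
tool_rot: [-0.105, 0.994, 0.0, -0.001]
force: [-0.1, 0.5, -1.8]
opening: 0.0374
t 9.72 pos [0.499  0.1883 0.1514] rotvec [ 0.01 -0.06  0.1 ] then shift [ 0.9 -0.3 11.8] F [-0.1  0.5 -1.8]
```

```bash
python3 -m pendant '[[[0.7,0,3],[0,0,0],1],[[0,0,3],[0,0,0],1],[[0,0,3],[0,0,0],1],[[0,0,3],[0,0,0],1],[[0,0,3],[0,0,0],1],[[0,0,3],[0,0,0],1],[[0,0,2],[0,0,0],1],[[0,0,0],[0,0,0],1]]'
python3 - <<'E'
from h import *
fix(.4982,.1879,.083,192)
E
```

```text
t: 10.38
position: [0.4982, 0.1882, 0.1313]
tool_rot: [-0.105, 0.994, 0.0, -0.0]
force: [-0.8, 0.0, -1.9]
opening: 0.0372
t 10.38 pos [0.4982 0.1882 0.1313] rotvec [ 0.01 -0.05  0.11] then shift [ 0.  -0.3 48.3] F [-0.8  0.  -1.9]
```

No resistance, so the collar has passed the shoulder. I'll lower it to just above the seat and release.

```bash
python3 -m pendant '[[[0,0,6],[0,0,0],1],[[0,0,8],[0,0,0],1],[[0,0,8],[0,0,0],1],[[0,0,8],[0,0,0],1],[[0,0,8],[0,0,0],1],[[0,0,6],[0,0,0],1],[[0,0,2.5],[0,0,0],1],[[0,0,0],[0,0,0],1],[[0,0,0],[0,0,0],1]]'
python3 -m pendant '[[[0,0,0],[0,0,0],0.5],[[0,0,0],[0,0,0],0.3],[[0,0,0],[0,0,0],0.3],[[0,0,0],[0,0,0],0.2],[[0,0,-10],[0,0,0],0.2],[[0,0,-25],[0,0,0],0.1],[[0,0,-35],[0,0,0],0],[[0,0,-38],[0,0,0],0],[[0,0,-38],[0,0,0],0],[[0,0,-20],[0,0,0],0],[[0,0,0],[0,0,0],0],[[0,0,0],[0,0,0],0]]'
python3 - <<'E'
from h import *
print(manip.camera_info("wrist")["hand_eye"][:,3])
p,d,P=cloud("wrist"); save('w6.png',p); np.savez('/tmp/w6',P=P,p=p)
ring(P,(.503,.1885),.142,.155,.02); ring(P,(.503,.1885),.082,.094,.026)
ring(P,(.503,.1885),.0615,.067,.03)
fix(.424,-.26,.2,192)
E
```

```text
t: 11.13
position: [0.4985, 0.1884, 0.0852]
tool_rot: [-0.105, 0.994, 0.0, -0.0]
force: [-1.0, 0.2, -1.1]
opening: 0.0375
t: 12.13
position: [0.4996, 0.1887, 0.2536]
tool_rot: [-0.105, 0.994, 0.001, 0.002]
force: [0.1, -0.2, -0.2]
opening: 0.0854
[ 6.82070843e-02 -2.07877467e-04 -1.42901666e-01  1.00000000e+00]
circle [0.5031 0.1886] r 0.0085 n 319 zmed 0.1484
circle [0.5032 0.1886] r 0.0201 n 911 zmed 0.0883
circle [0.5025 0.1884] r 0.0296 n 260 zmed 0.0639
t 12.18 pos [0.4985 0.1883 0.2519] rotvec [0.03 0.06 0.11] then shift [ 166.1 -423.    51.9] F [-0.3 -0.6  0.4]
```

```bash
python3 -m pendant '[[[10,-28,0],[0,0,0],0],[[14,-35,0],[0,0,0],0],[[14,-36,0],[0,0,0],0],[[14,-36,5],[0,0,0],0],[[14,-36,5],[0,0,0],0],[[14,-36,5],[0,0,0],0],[[14,-36,5],[0,0,0],0],[[14,-36,5],[0,0,0],0],[[14,-36,5],[0,0,0],0],[[14,-36,5],[0,0,0],0],[[14,-36,5],[0,0,0],0],[[14,-36,5],[0,0,0],0]]'; python3 -m pendant '[[[2,0,5],[0,0,0],0],[[0,0,0],[0,0,0],0],[[0,0,0],[0,0,0],0],[[0,0,0],[0,0,0],0]]'
cat >> h.py <<'E'
def phase(P,c,zlo,zhi,r1,r2,n):
    "tooth angle (deg, mod 360/n) from top-face points between r1 and r2"
    dx=P[...,0]-c[0]; dy=P[...,1]-c[1]; r=np.hypot(dx,dy); m=(r>r1)&(r<r2)&(P[...,2]>zlo)&(P[...,2]<zhi)
    a=np.arctan2(dy[m],dx[m])
    # area-normalise per angle bin is not needed for full rings
    z=np.exp(1j*n*a).mean(); print('n',m.sum(),'strength',round(abs(z),2),'phase',round(np.degrees(np.angle(z))/n,2),'mod',round(360/n,2)); return np.degrees(np.angle(z))/n
E
python3 - <<'E'
from h import *
p,d,P=cloud("wrist"); save('w7.png',p); np.savez('/tmp/w7',p=p,P=P)
fix(.424,-.26,.2,192)
c=ring(P,(.424,-.26),.038,.046,.03); c2=ring(P,(.424,-.26),.012,.02,.05)
for r1,r2 in((.033,.040),(.035,.039)):
  phase(P,c,.012,.02,r1,r2,18)
for w,cp in(('w3',(.5665,.2016)),('w4',(.5672,.2024))):
  Q=np.load(f'/tmp/{w}.npz')['P']
  for r1 in(.026,.028): phase(Q,cp,.099,.107,r1,.032,14)
E
```

```text
t: 13.18
position: [0.4249, -0.2607, 0.2042]
tool_rot: [-0.105, 0.994, 0.001, -0.001]
force: [0.2, 0.1, -0.2]
opening: 0.0859
t: 13.52
position: [0.4245, -0.2587, 0.2005]
tool_rot: [-0.106, 0.994, 0.001, -0.001]
force: [-0.2, -0.4, 0.0]
opening: 0.0854
t 13.57 pos [ 0.4249 -0.2587  0.2009] rotvec [ 0.08 -0.03  0.21] then shift [ 1.2 -1.1  0.9] F [ 0.4 -0.2  0.8]
circle [ 0.4232 -0.2601] r 0.0202 n 1210 zmed 0.0422
circle [ 0.4233 -0.26  ] r 0.0396 n 2780 zmed 0.0164
n 723 strength 0.66 phase 8.02 mod 20.0
n 405 strength 0.75 phase 8.07 mod 20.0
n 653 strength 0.69 phase 4.4 mod 25.71
n 351 strength 0.79 phase 4.35 mod 25.71
n 516 strength 0.68 phase 4.46 mod 25.71
n 280 strength 0.79 phase 4.5 mod 25.71
```

```bash
python3 -m pendant '[[[3.6,-0.9,10],[0,0,0.2],0],[[0,0,28],[0,0,0],0],[[0,0,35],[0,0,0],0],[[0,0,35],[0,0,0],0],[[0,0,30],[0,0,0],0],[[0,0,22],[0,0,0],0.2],[[0,0,14],[0,0,0],0.3],[[0,0,6],[0,0,0],0.4],[[0,0,0],[0,0,0],0.45],[[0,0,0],[0,0,0],0.45]]' 80
python3 -c "
from h import *
fix(.4215,-.2603,.02,192)"
```

```text
t: 14.4
position: [0.4224, -0.2612, 0.0218]
tool_rot: [-0.104, 0.995, 0.0, 0.0]
force: [-0.5, -0.1, 0.9]
opening: 0.0473
t 14.4 pos [ 0.4224 -0.2612  0.0218] rotvec [ 0.    0.03 -0.01] then shift [0.7 1.  1.8] F [-0.5 -0.1  0.9]
```

```bash
python3 -m pendant '[[[0.5,0.5,0],[0,0,0],0.5],[[0,0,0],[0,0,0],0.7],[[0,0,0],[0,0,0],1],[[0,0,0],[0,0,0],1],[[0,0,0],[0,0,0],1],[[0,0,0],[0,0,0],1]]' 80
python3 -m pendant '[[[0,0,-4],[0,0,0],1],[[0,0,-15],[0,0,0],1],[[0,0,-28],[0,0,0],1],[[0,0,-35],[0,0,0],1],[[0,0,-38],[0,0,0],1],[[0,0,-38],[0,0,0],1],[[0,0,-38],[0,0,0],1],[[0,0,-32],[0,0,0],1],[[0,0,-20],[0,0,0],1],[[0,0,-8],[0,0,0],1],[[0,0,0],[0,0,0],1],[[0,0,0],[0,0,0],1]]'
python3 - <<'E'
from h import *
p,d,P=cloud("wrist"); save('w8.png',p); np.savez('/tmp/w8',p=p,P=P); Q=toolpts(P); np.save('/tmp/w8Q',Q)
print([(r,*np.round(Q[r,280,[0,2]]*1000,1)) for r in range(190,345,5)])
fix(.5,.187,.28,192)
E
```

```text
t: 14.9
position: [0.4221, -0.2605, 0.023]
tool_rot: [-0.104, 0.995, 0.001, 0.002]
force: [-0.5, 3.9, 6.6]
opening: 0.0375
t: 15.9
position: [0.4203, -0.2611, 0.2761]
tool_rot: [-0.104, 0.995, 0.001, -0.001]
force: [-0.2, 0.4, -6.2]
opening: 0.0374
[(190, np.float64(33.4), np.float64(5.7)), (195, np.float64(31.0), np.float64(6.3)), (200, np.float64(28.8), np.float64(6.3)), (205, np.float64(26.6), np.float64(6.0)), (210, np.float64(24.4), np.float64(5.9)), (215, np.float64(22.1), np.float64(5.8)), (220, np.float64(20.4), np.float64(4.1)), (225, np.float64(18.7), np.float64(2.3)), (230, np.float64(18.4), np.float64(-3.3)), (235, np.float64(18.4), np.float64(-9.3)), (240, np.float64(19.0), np.float64(-16.5)), (245, np.float64(17.9), np.float64(-18.7)), (250, np.float64(16.1), np.float64(-19.4)), (255, np.float64(14.8), np.float64(-20.9)), (260, np.float64(12.1), np.float64(-19.6)), (265, np.float64(9.7), np.float64(-18.7)), (270, np.float64(-11.9), np.float64(21.5)), (275, np.float64(-12.3), np.float64(16.8)), (280, np.float64(-12.1), np.float64(11.2)), (285, np.float64(-12.1), np.float64(6.2)), (290, np.float64(-12.3), np.float64(1.9)), (295, np.float64(-12.1), np.float64(-2.9)), (300, np.float64(-12.0), np.float64(-7.3)), (305, np.float64(-12.1), np.float64(-11.2)), (310, np.float64(-12.9), np.float64(-13.8)), (315, np.float64(-12.2), np.float64(-18.6)), (320, np.float64(-14.2), np.float64(-19.0)), (325, np.float64(-15.8), np.float64(-20.0)), (330, np.float64(-18.2), np.float64(-19.9)), (335, np.float64(-20.3), np.float64(-20.2)), (340, np.float64(-214.1), np.float64(240.7))]
t 15.95 pos [ 0.4198 -0.2608  0.2752] rotvec [ 0.16 -0.16 -0.1 ] then shift [-171.5  421.3   -4.8] F [-0.6 -0.1 -6.9]
```

View pics/w8.png

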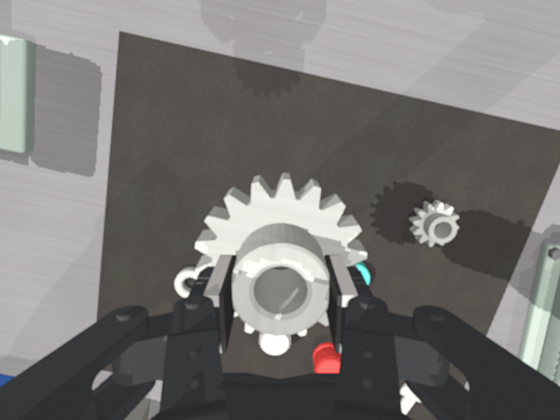

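Run:
```python
from h import *
Q=np.load('/tmp/w8Q.npy')
m=(Q[...,2]>.003)&(Q[...,2]<.009)&(np.hypot(Q[...,0]+.0016,Q[...,1])<.045)
X=Q[m]
from scipy.optimize import minimize
# tips: max radius per angular bin -> circle
best=[]
def st(c):
    r=np.hypot(X[:,0]-c[0],X[:,1]-c[1]); a=np.arctan2(X[:,1]-c[1],X[:,0]-c[0]); k=(r>.033)&(r<.041)&(abs(a)<np.radians(70)); return np.exp(18j*a[k]).sum()
for y in(-.001,-.0005,0,.0005): z=st((-.0016,y)); print(y,abs(z),'tooth tool angle',np.degrees(np.angle(z))/18,'-> world',192.05-np.degrees(np.angle(z))/18-180)
a=np.arctan2(X[:,1],X[:,0]+.0016); r=np.hypot(X[:,1],X[:,0]+.0016)
T=[X[(abs(a-b)<.02)][np.argmax(r[abs(a-b)<.02])][:2] for b in np.radians(np.arange(-80,81,2.5)) if r[abs(a-b)<.02].size and r[abs(a-b)<.02].max()>.0385]
T=np.array(T); A=np.c_[2*T,np.ones(len(T))]; s=np.linalg.lstsq(A,(T**2).sum(1),rcond=None)[0]; print('tip circle',s[:2],np.sqrt(s[2]+s[0]**2+s[1]**2),len(T))
```

```text
-0.001 887.2590004757527 tooth tool angle 4.321056893671058 -> world 7.7289431063289555
-0.0005 885.0073174052786 tooth tool angle 3.688802785852962 -> world 8.36119721414704
0 878.8572179120928 tooth tool angle 3.1028010057803503 -> world 8.947198994219661
0.0005 866.6773351387269 tooth tool angle 2.506870057541395 -> world 9.54312994245862
tip circle [-0.00113099 -0.00047975] 0.03910197260815844 26
```

```bash
python3 -m pendant '[[[-6,15,0],[0,0,0],1],[[-12,30,0],[0,0,0],1],[[-15,36,0],[0,0,0],1],[[-15,36,0],[0,0,0],1],[[-15,36,0],[0,0,0],1],[[-15,36,0],[0,0,0],1],[[-15,36,0],[0,0,0],1],[[-15,36,0],[0,0,0],1],[[-15,36,0],[0,0,0],1],[[-15,36,0],[0,0,0],1],[[-15,36,0],[0,0,0],1],[[-12,32,0],[0,0,0],1]]'; python3 -m pendant '[[[-8.5,17,8],[0,0,0],1],[[0,5,20],[0,0,0],1],[[0,0,25],[0,0,0],1],[[0,0,15],[0,0,0],1],[[0,0,5],[0,0,0],1],[[0,0,0],[0,0,0],1],[[0,0,0],[0,0,0],1],[[0,0,0],[0,0,0],1]]'
python3 - <<'E'
from h import *
fix(.5016,.1887,.152,192.07)
E
```

```text
t: 16.95
position: [0.4987, 0.1672, 0.2746]
tool_rot: [-0.104, 0.995, -0.0, -0.002]
force: [0.9, -0.7, -6.5]
opening: 0.0371
t: 17.62
position: [0.5042, 0.1883, 0.205]
tool_rot: [-0.104, 0.995, 0.0, 0.001]
force: [0.3, -0.4, -6.1]
opening: 0.0374
t 17.62 pos [0.5042 0.1883 0.205 ] rotvec [ 0.03  0.08 -0.18] then shift [ 2.4  0.9 53. ] F [ 0.3 -0.4 -6.1]
```

```bash
python3 -m pendant '[[[1.8,0.5,8],[0,0,-0.15],1],[[0,0,14],[0,0,0],1],[[0,0,6],[0,0,0],1],[[0,0,0],[0,0,0],1],[[0,0,0],[0,0,0],1]]'
python3 - <<'E'
from h import *
for i in range(3):
    manip.snapshot("wrist"); fix(.5016,.1887,.152,192.07)
E
```

```text
t: 18.03
position: [0.5014, 0.1883, 0.1763]
tool_rot: [-0.105, 0.994, 0.0, -0.0]
force: [-0.7, 0.5, -6.9]
opening: 0.0375
t 18.08 pos [0.5019 0.1885 0.1768] rotvec [ 0.03  0.04 -0.02] then shift [ 0.3  0.3 24.8] F [-0.2  0.3 -6.8]
t 18.13 pos [0.5021 0.1886 0.177 ] rotvec [ 0.03  0.08 -0.02] then shift [ 0.5  0.2 25. ] F [-0.3  0.5 -6. ]
t 18.18 pos [0.5023 0.1887 0.1771] rotvec [ 0.04  0.09 -0.02] then shift [ 0.7  0.2 25.1] F [-0.3  1.4 -6.6]
```

```bash
python3 -m pendant '[[[0.4,0.2,6],[0,0,0],1],[[0,0,8],[0,0,0],1],[[0,0,7],[0,0,0],1],[[0,0,3],[0,0,0],1],[[0,0,1],[0,0,0],1],[[0,0,1],[0,0,0],1],[[0,0,1],[0,0,0],1],[[0,0,1],[0,0,0],1],[[0,0,1],[0,0,0],1],[[0,0,0],[0,0,0],1]]'
python3 - <<'E'
from h import *
fix(.5016,.1887,.1262,192.07)
E
```

```text
t: 19.02
position: [0.5012, 0.1886, 0.1473]
tool_rot: [-0.105, 0.994, 0.0, 0.0]
force: [-1.5, -0.4, -6.5]
opening: 0.0374
t 19.02 pos [0.5012 0.1886 0.1473] rotvec [ 0.02  0.01 -0.01] then shift [-0.4  0.  21.1] F [-1.5 -0.4 -6.5]
```

```bash
python3 -m pendant '[[[0,0,1],[0,0,0],1],[[0,0,1],[0,0,0],1],[[0,0,1.5],[0,0,0],1],[[0,0,1.5],[0,0,0],1],[[0,0,2],[0,0,0],1],[[0,0,2],[0,0,0],1],[[0,0,2],[0,0,0],1],[[0,0,0],[0,0,0],1]]'
python3 - <<'E'
from h import *
fix(.5016,.1887,.1262,192.07)
E
```

```text
t: 19.68
position: [0.5014, 0.1886, 0.1359]
tool_rot: [-0.105, 0.994, 0.0, 0.0]
force: [1.7, -0.1, -7.1]
opening: 0.0374
t 19.68 pos [0.5014 0.1886 0.1359] rotvec [ 0.02  0.01 -0.02] then shift [-0.2  0.1  9.7] F [ 1.7 -0.1 -7.1]
```

On the stud (underside about 113.7 mm). Now a soft touch-down toward the pinion top at a TCP height of about 125.5 mm.

```bash
python3 -m pendant '[[[0,0,2],[0,0,0],1],[[0,0,2],[0,0,0],1],[[0,0,2],[0,0,0],1],[[0,0,1.5],[0,0,0],1],[[0,0,0.8],[0,0,0],1],[[0,0,0],[0,0,0],1]]'; python3 -m pendant '[[[0,0,0.5],[0,0,0],1],[[0,0,0.5],[0,0,0],1],[[0,0,0.5],[0,0,0],1],[[0,0,0.5],[0,0,0],1],[[0,0,0],[0,0,0],1]]'
python3 - <<'E'
from h import *
fix(.5016,.1887,.1102,192.07); print(manip.sense()['ft_torque'])
E
```

```text
t: 20.18
position: [0.5014, 0.1886, 0.1279]
tool_rot: [-0.105, 0.994, 0.0, 0.0]
force: [1.1, -1.4, -7.1]
opening: 0.0374
t: 20.6
position: [0.5014, 0.1886, 0.1261]
tool_rot: [-0.105, 0.994, 0.0, 0.0]
force: [1.0, 0.0, -5.8]
opening: 0.0377
t 20.6 pos [0.5014 0.1886 0.1261] rotvec [ 0.02  0.03 -0.01] then shift [-0.2  0.  15.9] F [ 1.   0.  -5.8]
[ 0.02670404 -0.40135218 -0.01181111]
```

```bash
python3 -m pendant '[[[0,0,0.5],[0,0,0],1],[[0,0,0.5],[0,0,0],1],[[0,0,0.4],[0,0,0],1],[[0,0,0.4],[0,0,0],1],[[0,0,0],[0,0,0],1]]'; python3 -m pendant '[[[0,0,0.4],[0,0,0],1],[[0,0,0.4],[0,0,0],1],[[0,0,0.4],[0,0,0],1],[[0,0,0],[0,0,0],1]]'
python3 - <<'E'
from h import *
fix(.5016,.1887,.1102,192.07); print(manip.sense()['ft_torque'])
E
```

```text
t: 21.02
position: [0.5014, 0.1886, 0.1242]
tool_rot: [-0.105, 0.994, 0.0, 0.0]
force: [1.8, 0.1, -5.2]
opening: 0.0373
t: 21.35
position: [0.5014, 0.1886, 0.123]
tool_rot: [-0.105, 0.994, 0.0, 0.0]
force: [1.8, 0.2, -6.0]
opening: 0.0373
t 21.35 pos [0.5014 0.1886 0.123 ] rotvec [ 0.02  0.02 -0.01] then shift [-0.2  0.  12.8] F [ 1.8  0.2 -6. ]
[-0.04298769 -0.5570628   0.07780397]
```

```bash
python3 -m pendant '[[[0,0,0.5],[0,0,0],1],[[0,0,0.5],[0,0,0],1],[[0,0,0.5],[0,0,0],1],[[0,0,0.5],[0,0,0],1],[[0,0,0],[0,0,0],1]]'; python3 -m pendant '[[[0,0,0.7],[0,0,0],1],[[0,0,0.7],[0,0,0],1],[[0,0,0.7],[0,0,0],1],[[0,0,0.7],[0,0,0],1],[[0,0,0],[0,0,0],1]]'
python3 - <<'E'
from h import *
fix(.5016,.1887,.1102,192.07); print(manip.sense()['ft_torque'])
E
```

```text
t: 21.77
position: [0.5014, 0.1886, 0.121]
tool_rot: [-0.105, 0.994, 0.0, 0.0]
force: [2.6, -0.7, -6.0]
opening: 0.0372
t: 22.18
position: [0.5014, 0.1886, 0.1181]
tool_rot: [-0.105, 0.994, 0.0, 0.0]
force: [3.1, 0.7, -5.7]
opening: 0.0371
t 22.18 pos [0.5014 0.1886 0.1181] rotvec [ 0.02  0.02 -0.01] then shift [-0.2  0.   7.9] F [ 3.1  0.7 -5.7]
[ 0.03459857 -0.67558642 -0.00758401]
```

In mesh with no vertical resistance. I'll lower it to the collar and slow down before contact.

```bash
python3 -m pendant '[[[0,0,0.8],[0,0,0],1],[[0,0,0.8],[0,0,0],1],[[0,0,0.8],[0,0,0],1],[[0,0,0.8],[0,0,0],1],[[0,0,0.8],[0,0,0],1],[[0,0,0.8],[0,0,0],1],[[0,0,0.5],[0,0,0],1],[[0,0,0],[0,0,0],1]]'; python3 -m pendant '[[[0,0,0.4],[0,0,0],1],[[0,0,0.4],[0,0,0],1],[[0,0,0.4],[0,0,0],1],[[0,0,0],[0,0,0],1]]'; python3 -m pendant '[[[0,0,0.4],[0,0,0],1],[[0,0,0.4],[0,0,0],1],[[0,0,0],[0,0,0],1]]'
python3 - <<'E'
from h import *
fix(.5016,.1887,.1102,192.07)
E
```

```text
t: 22.85
position: [0.5014, 0.1886, 0.1129]
tool_rot: [-0.105, 0.994, 0.0, 0.0]
force: [4.1, 0.8, -5.4]
opening: 0.0376
t: 23.18
position: [0.5014, 0.1886, 0.1118]
tool_rot: [-0.105, 0.994, 0.0, 0.0]
force: [4.4, 0.2, -4.2]
opening: 0.0375
t: 23.43
position: [0.5014, 0.1887, 0.1111]
tool_rot: [-0.105, 0.994, 0.0, 0.0]
force: [3.4, -0.6, -3.0]
opening: 0.0372
t 23.43 pos [0.5014 0.1887 0.1111] rotvec [ 0.02  0.03 -0.02] then shift [-0.2  0.   0.9] F [ 3.4 -0.6 -3. ]
```

```bash
python3 -m pendant '[[[0,0,0.4],[0,0,0],1],[[0,0,0.4],[0,0,0],1],[[0,0,0],[0,0,0],1]]'; python3 -m pendant '[[[0,0,0.3],[0,0,0],1],[[0,0,0.3],[0,0,0],1],[[0,0,0],[0,0,0],1]]'
python3 - <<'E'
from h import *
p,d,P=cloud("wrist"); m=(np.hypot(P[...,0]-.5031,P[...,1]-.1886)<.02)&(P[...,2]>.125)&(P[...,2]<.137); print('hub top z',np.median(P[m][:,2]),m.sum())
E
```

```text
t: 23.68
position: [0.5015, 0.1887, 0.111]
tool_rot: [-0.105, 0.994, 0.0, 0.001]
force: [0.9, -0.3, 4.8]
opening: 0.0372
t: 23.93
position: [0.5015, 0.1887, 0.111]
tool_rot: [-0.105, 0.994, 0.0, 0.001]
force: [0.3, -1.8, 9.3]
opening: 0.0373
hub top z 0.13008822366265577 5604
```

```bash
python3 -m pendant '[[[0,0,-0.7],[0,0,0],1],[[0,0,0],[0,0,0],0.5],[[0,0,0],[0,0,0],0.35],[[0,0,0],[0,0,0],0.3],[[0,0,0],[0,0,0],0.25],[[0,0,-10],[0,0,0],0.2],[[0,0,-25],[0,0,0],0.1],[[0,0,-35],[0,0,0],0],[[0,0,-38],[0,0,0],0],[[0,0,-25],[0,0,0],0],[[0,0,0],[0,0,0],0],[[0,0,0],[0,0,0],0]]'
python3 - <<'E'
from h import *
p,d,P=cloud("wrist"); save('w9.png',p); np.savez('/tmp/w9',p=p,P=P)
ring(P,(.503,.1885),.142,.155,.02); c=ring(P,(.503,.1885),.126,.134,.024); ring(P,(.503,.1885),.100,.109,.034)
phase(P,c,.1,.108,.034,.039,18)
fix(.636,-.223,.2,192)
E
```

```text
t: 24.98
position: [0.5024, 0.189, 0.2456]
tool_rot: [-0.105, 0.994, 0.001, 0.002]
force: [-0.2, 0.3, -0.3]
opening: 0.0854
circle [0.503  0.1889] r 0.0085 n 335 zmed 0.1484
circle [0.5027 0.1888] r 0.0202 n 1677 zmed 0.1302
circle [0.503  0.1885] r 0.034 n 2694 zmed 0.1044
n 782 strength 0.6 phase 8.19 mod 20.0
t 25.03 pos [0.5013 0.1887 0.2438] rotvec [0.04 0.06 0.06] then shift [ -46.2 -430.7   43.8] F [ 0.6  0.6 -0.6]
```

View pics/w9.png

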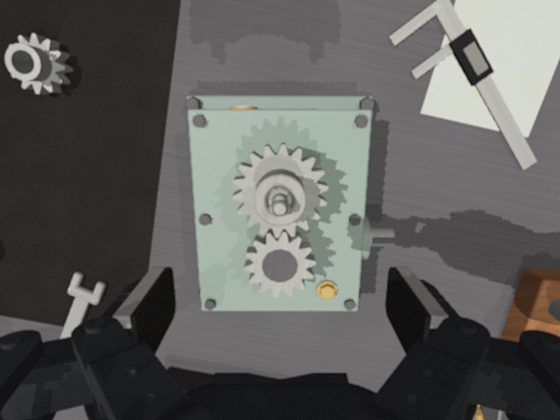

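```bash
python3 -m pendant '[[[-3,-28,0],[0,0,0],0],[[-4,-38,0],[0,0,0],0],[[-4,-38,0],[0,0,0],0],[[-4,-38,5],[0,0,0],0],[[-4,-38,5],[0,0,0],0],[[-4,-38,5],[0,0,0],0],[[-4,-38,5],[0,0,0],0],[[-4,-38,5],[0,0,0],0],[[-4,-38,5],[0,0,0],0],[[-4,-38,5],[0,0,0],0],[[-4,-38,5],[0,0,0],0],[[-3,-23,4],[0,0,0],0]]'; python3 -m pendant '[[[0,0,0],[0,0,0],0],[[0,0,0],[0,0,0],0],[[0,0,0],[0,0,0],0]]'
python3 - <<'E'
from h import *
p,d,P=cloud("wrist"); save('w10.png',p)
fix(.636,-.223,.2,192)
c=ring(P,(.636,-.223),.029,.04,.03); t=c-np.array([.0017,.0002])
m=(np.hypot(P[...,0]-c[0],P[...,1]-c[1])<.015)&(P[...,2]>.03); print('colour',np.median(p[m],axis=0))
fix(*t,.020,192)
E
```

```text
t: 26.03
position: [0.6354, -0.2268, 0.1959]
tool_rot: [-0.104, 0.995, 0.0, -0.002]
force: [-0.2, 0.1, 0.1]
opening: 0.0853
t: 26.28
position: [0.635, -0.2224, 0.1975]
tool_rot: [-0.105, 0.994, 0.001, -0.002]
force: [0.8, 0.7, 0.4]
opening: 0.0852
t 26.33 pos [ 0.6353 -0.222   0.1982] rotvec [ 0.12 -0.11  0.11] then shift [-0.5 -1.1 -1.8] F [0.5 0.8 0.1]
circle [ 0.6345 -0.223 ] r 0.0203 n 1512 zmed 0.0342
colour [51. 52. 54.]
t 26.33 pos [ 0.6353 -0.222   0.1982] rotvec [ 0.12 -0.11  0.11] then shift [  2.7  -0.6 178.2] F [0.5 0.8 0.1]
```

```bash
python3 -m pendant '[[[2.7,-0.6,12],[0,0,0],0],[[0,0,30],[0,0,0],0],[[0,0,36],[0,0,0],0],[[0,0,36],[0,0,0],0],[[0,0,30],[0,0,0],0.1],[[0,0,22],[0,0,0],0.2],[[0,0,13],[0,0,0],0.3],[[0,0,4],[0,0,0],0.45],[[0,0,0],[0,0,0],0.45],[[0,0,0],[0,0,0],0.45]]' 90
python3 -c "
from h import *
fix(.6328,-.2232,.015,192)"
python3 -m pendant '[[[0,0,0],[0,0,0],0.6],[[0,0,0],[0,0,0],0.8],[[0,0,0],[0,0,0],1],[[0,0,0],[0,0,0],1],[[0,0,0],[0,0,0],1]]'
python3 -m pendant '[[[0,0,-5],[0,0,0],1],[[0,0,-20],[0,0,0],1],[[0,0,-32],[0,0,0],1],[[0,0,-38],[0,0,0],1],[[0,0,-38],[0,0,0],1],[[0,0,-38],[0,0,0],1],[[0,0,-32],[0,0,0],1],[[0,0,-18],[0,0,0],1],[[0,0,-8],[0,0,0],1],[[0,0,0],[0,0,0],1],[[0,0,0],[0,0,0],1],[[0,0,0],[0,0,0],1]]'
python3 - <<'E'
from h import *
p,d,P=cloud("wrist"); save('w11.png',p); Q=toolpts(P); np.savez('/tmp/w11',p=p,P=P,Q=Q)
print([(r,*np.round(Q[r,280,[0,2]]*1000,1)) for r in range(225,345,5)])
for row in (280,300): print(row,[(c,*np.round(Q[row,c]*1000,1)) for c in range(220,345,10)])
fix(.5,.187,.28,192)
E
```

```text
t: 27.17
position: [0.6343, -0.2236, 0.0172]
tool_rot: [-0.106, 0.994, -0.0, 0.001]
force: [0.1, -0.4, 0.4]
opening: 0.047
t 27.17 pos [ 0.6343 -0.2236  0.0172] rotvec [-0.01  0.06  0.13] then shift [1.4 0.7 2.2] F [ 0.1 -0.4  0.4]
t: 27.58
position: [0.6352, -0.2244, 0.0185]
tool_rot: [-0.105, 0.994, -0.0, 0.002]
force: [-0.1, 1.9, 6.7]
opening: 0.0366
t: 28.58
position: [0.6326, -0.2242, 0.2427]
tool_rot: [-0.105, 0.994, 0.001, -0.002]
force: [-0.3, 0.1, -1.8]
opening: 0.0372
[(225, np.float64(19.9), np.float64(0.5)), (230, np.float64(19.9), np.float64(-5.9)), (235, np.float64(19.7), np.float64(-11.3)), (240, np.float64(18.5), np.float64(-13.6)), (245, np.float64(17.3), np.float64(-15.8)), (250, np.float64(15.3), np.float64(-16.1)), (255, np.float64(13.5), np.float64(-16.6)), (260, np.float64(11.0), np.float64(-15.6)), (265, np.float64(8.6), np.float64(-15.0)), (270, np.float64(6.6), np.float64(-15.4)), (275, np.float64(5.4), np.float64(-17.3)), (280, np.float64(2.7), np.float64(-16.1)), (285, np.float64(0.4), np.float64(-15.8)), (290, np.float64(-2.0), np.float64(-15.6)), (295, np
[... 1467 characters left out ...]
64(-12.4), np.float64(-16.2)), (260, np.float64(-6.2), np.float64(-8.4), np.float64(-16.1)), (270, np.float64(-6.8), np.float64(-4.5), np.float64(-15.1)), (280, np.float64(-6.0), np.float64(-0.4), np.float64(-16.4)), (290, np.float64(-5.9), np.float64(3.6), np.float64(-16.5)), (300, np.float64(-6.6), np.float64(7.6), np.float64(-15.4)), (310, np.float64(-5.8), np.float64(11.5), np.float64(-16.7)), (320, np.float64(-6.9), np.float64(15.7), np.float64(-14.8)), (330, np.float64(-1.1), np.float64(18.2), np.float64(-24.8)), (340, np.float64(7.4), np.float64(19.2), np.float64(-39.2))]
t 28.63 pos [ 0.6325 -0.2241  0.2425] rotvec [ 0.15 -0.22  0.05] then shift [ 44.2 429.7 -37.5] F [-0.2 -0.8 -1.7]
```

```bash
python3 -m pendant '[[[1,15,0],[0,0,0],1],[[2,30,0],[0,0,0],1],[[4,38,0],[0,0,0],1],[[4,38,0],[0,0,0],1],[[4,38,0],[0,0,0],1],[[4,38,0],[0,0,0],1],[[4,38,0],[0,0,0],1],[[4,38,0],[0,0,0],1],[[4,38,0],[0,0,0],1],[[4,38,0],[0,0,0],1],[[3,34,0],[0,0,0],1],[[2,28,0],[0,0,0],1]]'; python3 -m pendant '[[[1,15,5],[0,0,0],1],[[0,5,15],[0,0,0],1],[[0,0,22],[0,0,0],1],[[0,0,12],[0,0,0],1],[[0,0,4],[0,0,0],1],[[0,0,0],[0,0,0],1],[[0,0,0],[0,0,0],1],[[0,0,0],[0,0,0],1],[[0,0,0],[0,0,0],1]]'
python3 - <<'E'
from h import *
fix(.5028,.1891,.168,192.07)
E
```

```text
t: 29.63
position: [0.5065, 0.171, 0.2436]
tool_rot: [-0.106, 0.994, 0.0, -0.002]
force: [-1.2, 0.4, -2.2]
opening: 0.0364
t: 30.38
position: [0.5044, 0.1885, 0.1881]
tool_rot: [-0.105, 0.994, 0.0, 0.001]
force: [0.7, -0.1, -1.5]
opening: 0.0368
t 30.38 pos [0.5044 0.1885 0.1881] rotvec [ 0.04  0.1  -0.04] then shift [ 1.4  0.9 20.1] F [ 0.7 -0.1 -1.5]
```

```bash
python3 -m pendant '[[[0.8,0.6,5],[0,0,0],1],[[0,0,6],[0,0,0],1],[[0,0,5],[0,0,0],1],[[0,0,0],[0,0,0],1],[[0,0,0],[0,0,0],1],[[0,0,0],[0,0,0],1]]'
python3 - <<'E'
from h import *
fix(.5028,.1891,.160,192.07)
E
```

```text
t: 30.88
position: [0.5026, 0.1889, 0.1711]
tool_rot: [-0.105, 0.994, 0.0, -0.0]
force: [0.1, 0.6, -1.1]
opening: 0.0371
t 30.88 pos [0.5026 0.1889 0.1711] rotvec [ 0.02 -0.01 -0.01] then shift [-0.2  0.2 11.1] F [ 0.1  0.6 -1.1]
```

```bash
python3 -m pendant '[[[0,0,1.5],[0,0,0],1],[[0,0,1.5],[0,0,0],1],[[0,0,1.5],[0,0,0],1],[[0,0,1.5],[0,0,0],1],[[0,0,0],[0,0,0],1]]'; python3 -m pendant '[[[0,0,1],[0,0,0],1],[[0,0,1],[0,0,0],1],[[0,0,1],[0,0,0],1],[[0,0,0],[0,0,0],1]]';  python3 -m pendant '[[[0,0,1],[0,0,0],1],[[0,0,1],[0,0,0],1],[[0,0,0],[0,0,0],1]]'
```

```text
t: 31.3
position: [0.5024, 0.1888, 0.1649]
tool_rot: [-0.105, 0.994, 0.0, -0.0]
force: [-0.4, -0.3, -2.4]
opening: 0.0369
t: 31.63
position: [0.5025, 0.1888, 0.162]
tool_rot: [-0.105, 0.994, 0.0, -0.0]
force: [0.6, -0.4, -1.5]
opening: 0.0369
t: 31.88
position: [0.503, 0.1888, 0.1603]
tool_rot: [-0.105, 0.994, 0.0, 0.0]
force: [-0.0, -0.3, -1.4]
opening: 0.0368
```

```bash
python3 -m pendant '[[[0,0,0.7],[0,0,0],1],[[0,0,0.7],[0,0,0],1],[[0,0,0],[0,0,0],1]]'; python3 -m pendant '[[[0,0,0.6],[0,0,0],1],[[0,0,0.6],[0,0,0],1],[[0,0,0],[0,0,0],1]]'; python3 -m pendant '[[[0,0,0.6],[0,0,0],1],[[0,0,0.6],[0,0,0],1],[[0,0,0],[0,0,0],1]]'
```

```text
t: 32.13
position: [0.5033, 0.189, 0.1593]
tool_rot: [-0.105, 0.994, 0.0, 0.001]
force: [0.6, -0.2, 1.7]
opening: 0.0365
t: 32.38
position: [0.5033, 0.1891, 0.1582]
tool_rot: [-0.105, 0.994, 0.0, 0.001]
force: [1.1, -0.9, 3.5]
opening: 0.0368
t: 32.63
position: [0.5029, 0.189, 0.1563]
tool_rot: [-0.105, 0.994, 0.0, 0.0]
force: [2.4, -0.1, 1.2]
opening: 0.0366
```

```bash
python3 -m pendant '[[[0,0,0.6],[0,0,0],1],[[0,0,0.6],[0,0,0],1],[[0,0,0],[0,0,0],1]]'; python3 -m pendant '[[[0,0,0.6],[0,0,0],1],[[0,0,0.6],[0,0,0],1],[[0,0,0],[0,0,0],1]]'; python3 -m pendant '[[[0,0,0.6],[0,0,0],1],[[0,0,0.6],[0,0,0],1],[[0,0,0],[0,0,0],1]]'
python3 - <<'E'
from h import *
p,d,P=cloud("wrist"); ring(P,(.503,.1889),.16,.185,.0175)
E
```

```text
t: 32.88
position: [0.5027, 0.1889, 0.1548]
tool_rot: [-0.105, 0.994, 0.0, -0.0]
force: [2.3, 0.7, 0.1]
opening: 0.0366
t: 33.13
position: [0.5025, 0.1888, 0.1535]
tool_rot: [-0.105, 0.994, 0.0, -0.0]
force: [2.2, -0.0, -1.8]
opening: 0.0368
t: 33.38
position: [0.5025, 0.1888, 0.1524]
tool_rot: [-0.105, 0.994, 0.0, -0.0]
force: [2.1, 0.9, -2.8]
opening: 0.0368
circle [0.503  0.1889] r 0.0176 n 5295 zmed 0.1682
```

```bash
python3 -m pendant '[[[0,0,0.7],[0,0,0],1],[[0,0,0.7],[0,0,0],1],[[0,0,0.7],[0,0,0],1],[[0,0,0.7],[0,0,0],1],[[0,0,0],[0,0,0],1]]'; python3 -m pendant '[[[0,0,0.6],[0,0,0],1],[[0,0,0.6],[0,0,0],1],[[0,0,0],[0,0,0],1]]'; python3 -m pendant '[[[0,0,0.5],[0,0,0],1],[[0,0,0.5],[0,0,0],1],[[0,0,0],[0,0,0],1]]'
python3 - <<'E'
from h import *
p,d,P=cloud("wrist"); ring(P,(.503,.1889),.16,.185,.0175)
E
```

```text
t: 33.85
position: [0.5024, 0.1888, 0.1499]
tool_rot: [-0.105, 0.994, 0.0, -0.0]
force: [1.2, -0.3, -2.3]
opening: 0.0365
t: 34.1
position: [0.5025, 0.1888, 0.1487]
tool_rot: [-0.105, 0.994, 0.0, -0.0]
force: [0.5, 0.6, -1.9]
opening: 0.0368
t: 34.35
position: [0.5026, 0.1889, 0.1484]
tool_rot: [-0.105, 0.994, 0.0, 0.0]
force: [-0.4, -0.7, 4.3]
opening: 0.0367
circle [0.503  0.1889] r 0.0176 n 5293 zmed 0.1643
```

```bash
python3 -m pendant '[[[0,0,0.6],[0,0,0],1],[[0,0,0],[0,0,0],1],[[0,0,0],[0,0,0],1]]'; python3 -m pendant '[[[0,0,-1],[0,0,0],1],[[0,0,0],[0,0,0],0.5],[[0,0,0],[0,0,0],0.35],[[0,0,0],[0,0,0],0.3],[[0,0,0],[0,0,0],0.25],[[0,0,-8],[0,0,0],0.2],[[0,0,-22],[0,0,0],0.1],[[0,0,-30],[0,0,0],0],[[0,0,-30],[0,0,0],0],[[0,0,-20],[0,0,0],0],[[0,0,0],[0,0,0],0],[[0,0,0],[0,0,0],0]]'
python3 - <<'E'
from h import *
p,d,P=cloud("wrist"); ring(P,(.503,.1885),.158,.17,.03); ring(P,(.503,.1885),.100,.109,.05)
m=(np.hypot(P[...,0]-.503,P[...,1]-.1888)<.014)&(P[...,2]>.12); X=P[m]; print(np.linalg.lstsq(np.c_[X[:,:2],np.ones(len(X))],X[:,2],rcond=None)[0])
b,_,P2=cloud("side"); save('s2.png',cv2.resize(np.hstack([b[100:300,180:380],p[60:260,180:380]]),(800,400)))
ring(P2,(.503,.1885),.158,.172,.03)
print(manip.sense()['position'],manip.sense()['force'])
E
```

```text
t: 34.65
position: [0.5027, 0.1889, 0.1484]
tool_rot: [-0.105, 0.994, 0.0, 0.0]
force: [-2.4, -0.4, 8.6]
opening: 0.0369
t: 35.65
position: [0.5037, 0.1893, 0.26]
tool_rot: [-0.105, 0.994, 0.001, 0.002]
force: [0.4, -0.1, 0.6]
opening: 0.0856
circle [0.5022 0.1886] r 0.0203 n 2397 zmed 0.1642
circle [0.5083 0.1892] r 0.045 n 2996 zmed 0.1043
[-10.89741083  -2.32916521   6.15084184]
circle [0.5019 0.1865] r 0.0217 n 87 zmed 0.1643
[0.50221559 0.18865555 0.25761812] [-0.59843709  0.24600055 -0.25108713]
```

View pics/s2.png

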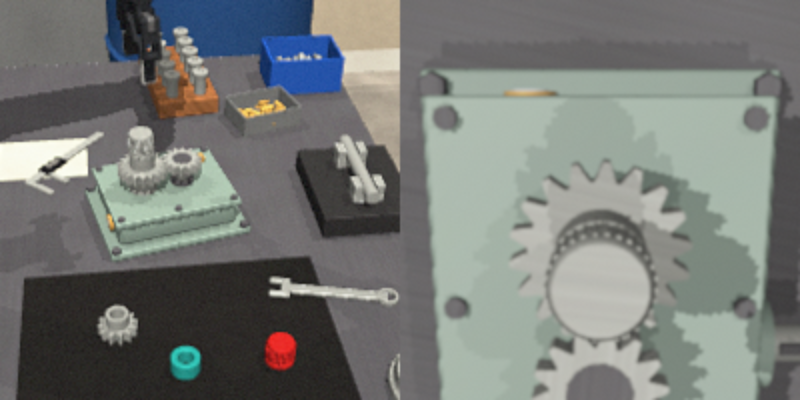

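```bash
python3 -c "
from h import *
print(manip.sign_off(), manip.sense()['t'])"
```

```text
the job is handed in; nothing more can be done
the job is handed in; nothing more can be done
```

The change gear is set up and the job is handed in, at about 36 of the 72 s allowed. The tall steel collar, the large gear and the cap are all on the stud. I left the other parts where they lay.

| Part | Top above bench, measured | Expected | Offset from stud axis |
|---|---|---|---|
| Collar | 88.3 mm | 88 mm | 0.1 mm |
| Gear (hub top) | 130.2 mm | 130 mm | 0.3 mm |
| Cap | 164.2 mm | 164 mm | under 1 mm |

- **Gear:** I measured the pinion and gear tooth angles beforehand, and they already lined up. The gear slid into mesh without catching and needed no search turn. It met no noticeable force until it reached the collar, where I pressed with about 15 N net.
- **Final pictures:** the gear is in mesh, the cap stands upright on its hub, and the gripper is clear and open.

Checks that disagreed or failed:
- **Snap force:** I read only about 5 N net as the cap passed the balls, against the stated 8 to 15 N. I only read force at the end of each move, so the peak probably fell between readings. The cap's height after release shows it is fully down.
- **Side camera:** it put the cap about 2 mm off in y, which is within its calibration error.
- **Wrist camera:** its calibration carries a bias of about 1.7 mm fixed in the world. I cancelled it by measuring the stud and the held parts with the same camera.
- **Cap tilt:** my last tilt fit was invalid because it included points from the cap's side wall. The cap's uprightness rests on the pictures and its height.

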